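# Roll two sample vials onto the labelling line

## Task

Two vials lie on the blue mat, one on each side of its yellow line. Push each one sideways with a fingertip, at or just above its mid-height, so that it rolls across the mat and comes to rest lying along the yellow line, centred on it. Roll them: do not slide, pick up or carry them, and leave everything else where it is.

Things in the scene. Friction and masses are not known exactly. Their poses are not given: they have to be found in the camera images.
- mat: fixed blue mat, 360 x 360 mm, 3 mm thick, flat on the table. Origin at the centre of its underside; z up. A yellow line 12 mm wide and 340 mm long is painted on its top along its x axis, through the centre. The vials lie to either side of it (+y and -y), one on its near half and one on its far half
- amber_vial: amber glass vial, about 90 g, lying: body 38 mm diameter x 70 mm, then a red cap 31 mm diameter x 20 mm (90 mm in all). Origin on its axis half-way along, 19 mm above the mat's top; x along the axis to the cap; z starts upward and turns as it rolls. A fingertip reaching down to mid-height or up to 4 mm above rolls it, and it stops within a few mm of the push; 10 mm above, it slides or jams
- white_vial: white plastic vial, about 90 g, lying: body 38 mm diameter x 70 mm, then a blue cap 31 mm diameter x 20 mm (90 mm in all). Origin on its axis half-way along, 19 mm above the mat's top; x along the axis to the cap; z starts upward and turns as it rolls. A fingertip reaching down to mid-height or up to 4 mm above rolls it, and it stops within a few mm of the push; 10 mm above, it slides or jams
- pot: bystander, leave alone: small jar with a black cap, 28 mm in diameter, 42 mm tall, standing on the mat near the far end of the line. Origin at the centre of its underside
- jar: bystander, leave alone: white jar 48 mm in diameter, 60 mm tall, standing on the table left of the mat. Origin at the centre of its underside
- brown_bottle: bystander, leave alone: brown bottle 60 mm in diameter, 110 mm tall, standing on the table right of the mat. Origin at the centre of its underside
- tape: bystander, leave alone: green roll of tape lying flat on the table left of the mat, 68 mm in diameter, 22 mm tall. Origin at the centre of its underside
- spatula: bystander, leave alone: spatula 170 mm long lying on the table right of the mat, below 30 mm tall. Origin under its middle
There are look-alikes about, which are no part of the job. Leave any black or green look-alike of the white_vial alone.

How it is judged:
By the outcome, as a careful person would: the job done as asked, in the order asked, and still so for the second after the job is handed in, with the robot touching nothing.
It also fails if it takes over 67 s, if anything falls off the work surface, if the arm or the gripper's body presses on something with over 40 N, if the wrist force passes 120 N, or if a joint passes its speed limit or range.

## Robot

A 6-joint arm with a two-finger parallel gripper is mounted at the origin on the work surface. World frame = base frame: x ahead of the robot, y to its left, z up, the work surface at z = 0. Lengths are in m, angles in rad, forces in N, time in s.
With the tool pointing down it reaches from about 0.35 to 0.975 m from the base axis. Payload 4.9 kg.
Tool frame: the origin (TCP) lies midway between the tips of the shut fingers; the grasp point (between the pads) lies 19 mm behind it; z points along the fingers, y is the line along which they close (so a half turn about z gives the same grasp; the last joint's range is limited). The gripper opens to 85 mm and grips with 20 to 120 N. Pads are 22 mm wide; open, the fingers measure 114 mm over their backs; the gripper's body (76 mm by 85 mm) begins 54 mm behind the grasp point. The pads swing forward as they close: fully open they stand 13 mm farther back than shut.
Start: joints at [-0.119, 0.053, 1.613, -0, 1.476, -0.119], TCP at [0.625, 0, 0.231] pointing down, gripper open.
Joint ranges: [-3.01, 3.01], [-1.01, 2.22], [0.06, 2.58], [-1.02, 4.17], [0.09, 2.62], [-3.14, 3.14]. Speed limits (rad/s): [2.57, 2.57, 3.14, 3.14, 3.14, 3.14].

## Interface

Orientations are given as a rotation vector (axis times angle).
In Python, from station import ctrl gives the robot as it stands.
- The arm moves only by the shell command python3 -m handwheel 'ROWS' [FORCE]. ROWS is JSON, a list of rows, each an object with "gripper": the gripper command: -1 is fully open, 1 is shut, values between are in proportion; "offset": the shift along the tool's x, y, z in mm, a list of three; "rotation": the turn, a rotation vector about the tool's x, y, z in rad, a list of three. A call has exactly 8 rows; each row is the pose to reach, as a shift and turn from the pose commanded when the call began, along the tool's axes at that moment; what a row does not reach only later rows make up. A row lasts 1/8 s, in which the tool goes at most 62.5 mm and 10.7 degrees, less where a joint would pass 70% of its speed; a pose out of reach is approached as far as the arm can. A call with a gripper value outside its range is refused whole. The fingers move at their own pace and stop on an object; FORCE is the grip in N (left out, the last holds). Time passes only in rows, so rows that repeat a pose let the fingers close, or fill a call up. It gives the time, the measured TCP pose, the force, the opening and the grip force at its end, in the units of the state.
- ctrl.get_obs(): the state, without advancing time (a new reading comes with each control period).
- ctrl.get_image(name): name is "scene" or "side" or "wrist"; returns a dict with "image" (384x512x3 uint8, red, green, blue), "fovy" (degrees; the focal length in pixels is half the picture's height over the tangent of half this angle, whatever the lens; pixels are square), "cx", "cy" (the principal point, pixels), "xyz" and "attitude" of the camera in the world. Camera axes: x right, y up, looking along -z (the intrinsics and any distortion apply to the point x, -y, -z); pixel columns grow to the right and rows downward; lengths in m; the calibration is good to about 2 mm. A picture is of the moment at which its call begins. There is no depth.
- ctrl.finish_job(): hands the job in; it is judged then, once.
The state is a dict: "t": time; "q": joint angles; "dq": joint speeds; "effort": joint torques, N m; "tool_pos": TCP position; "tool_rot": TCP orientation; "contact_force": force on the tool from outside, world axes, zero at the start; "wrist_torque": the same for the moment, N m; "opening": finger opening in m; "grip_force": force on a finger pad.
Only numpy, scipy, OpenCV 4.12 (cv2) and the standard library are available. Lean on these libraries where they do the work, as an engineer would, in place of code of your own. Each camera call takes 0.05 s, during which the arm holds its last target. There are 200 camera calls.

## Working session

There is one attempt and no reset: what is moved stays moved. The work goes in short steps, Python scripts to look and compute and a shell command to move; the robot and the scene stay as the last step left them, time stands still between calls to the robot, and variables do not carry over. Pictures are saved under pics/ and viewed, at most 10 in all, crops included, and the job is handed in when it is done.

```bash
mkdir -p pics; ls
python3 - <<'E'
from station import ctrl
import cv2,numpy as np
o=ctrl.get_obs(); print({k:np.round(v,3).tolist() for k,v in o.items()})
ims=[]
for n in ["scene","side"]:
    d=ctrl.get_image(n); print(n,{k:(np.round(v,4).tolist() if k!="image" else 0) for k,v in d.items()})
    cv2.imwrite(f"pics/{n}0.png",d["image"][...,::-1])
E
```

```text
pics
{'t': 0.0, 'q': [-0.119, 0.053, 1.614, -0.0, 1.476, -0.119], 'dq': [0.001, -0.001, -0.001, -0.0, -0.002, 0.0], 'effort': [0.0, -39.367, -37.018, -0.0, 0.007, -0.0], 'tool_pos': [0.624, 0.0, 0.23], 'tool_rot': [-2.22, -2.22, 0.002], 'contact_force': [0.019, 0.345, 0.429], 'wrist_torque': [0.002, 0.044, 0.056], 'grip_force': 0.0, 'opening': 0.086}
scene {'image': 0, 'fovy': 54.7087, 'cx': 256.5592, 'cy': 190.4493, 'xyz': [0.8079, -0.4938, 0.7228], 'attitude': [0.6935, 0.1926, 0.477]}
side {'image': 0, 'fovy': 43.8076, 'cx': 257.4358, 'cy': 192.1802, 'xyz': [0.1913, -0.9886, 0.8549], 'attitude': [0.9253, -0.1377, -0.2742]}
```

View pics/scene0.png

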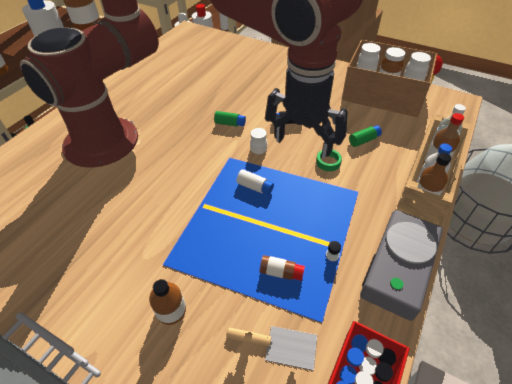

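View pics/side0.png

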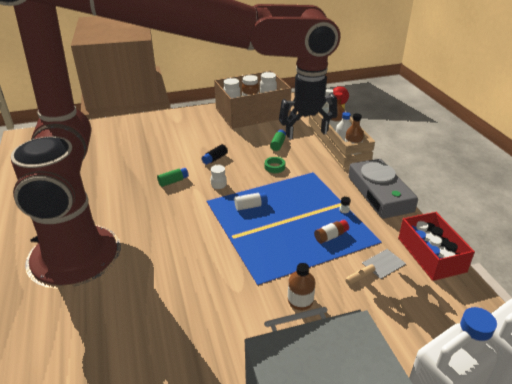

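Scene view: the white vial lies at (255,182) with its blue cap at (266,186), on the left of the line. The amber vial is at (282,268) with its red cap at (298,271), on the right. Possible mix-ups are the green look-alikes at scene (229,119) and (366,136), and a black one at side (214,155). The upright white jar at (258,142) and the pot at (333,250) are bystanders.

My choice is the white-bodied vial with a blue cap and the amber vial with a red cap, both lying on the blue mat. Next I'll measure them.

```bash
cat > h.py <<'E'
import cv2,numpy as np
from scipy.spatial.transform import Rotation as R
from station import ctrl
def ray(d,px):
    px=np.atleast_2d(px).astype(float); H=d["image"].shape[0]
    f=H/2/np.tan(np.radians(d["fovy"])/2)
    v=np.c_[(px[:,0]-d["cx"])/f,-(px[:,1]-d["cy"])/f,-np.ones(len(px))]
    return v@R.from_rotvec(d["attitude"]).as_matrix().T
def plane(d,px,z):
    v=ray(d,px);c=np.array(d["xyz"]);return c+v*((z-c[2])/v[:,2])[:,None]
def proj(d,P):
    H=d["image"].shape[0];f=H/2/np.tan(np.radians(d["fovy"])/2)
    p=(np.atleast_2d(P)-d["xyz"])@R.from_rotvec(d["attitude"]).as_matrix()
    return np.c_[d["cx"]-f*p[:,0]/p[:,2],d["cy"]+f*p[:,1]/p[:,2]]
def hsv(d): return cv2.cvtColor(d["image"],cv2.COLOR_RGB2HSV)
def big(m):
    c,_=cv2.findContours(m.astype(np.uint8),cv2.RETR_EXTERNAL,cv2.CHAIN_APPROX_NONE)
    return max(c,key=cv2.contourArea)
def mat(d):
    h=hsv(d);m=((h[...,0]>105)&(h[...,0]<125)&(h[...,1]>180)&(h[...,2]>90)).astype(np.uint8)
    hull=cv2.convexHull(big(cv2.morphologyEx(m,cv2.MORPH_CLOSE,np.ones((9,9)))))
    q=cv2.approxPolyDP(hull,12,True)[:,0]
    y=((h[...,0]>20)&(h[...,0]<35)&(h[...,1]>150)&(h[...,2]>120)).astype(np.uint8)
    mk=np.zeros_like(m);cv2.fillConvexPoly(mk,hull,1);mk=cv2.erode(mk,np.ones((5,5)))
    return q,mk,y*mk
E
python3 - <<'E'
from h import *
np.set_printoptions(precision=4,suppress=True)
for n in ["scene","side"]:
    d=ctrl.get_image(n);q,mk,y=mat(d);P=plane(d,q,.003)[:,:2]
    print(n,q.tolist(),P.tolist(),"sides",np.linalg.norm(P-np.roll(P,1,0),axis=1),"c",P.mean(0))
    ys=np.argwhere(y)[:,::-1];L=plane(d,ys,.003)[:,:2];c=L.mean(0);u=np.linalg.svd(L-c)[2][0];s=(L-c)@u
    print("line",len(ys),c,u,np.degrees(np.arctan2(u[1],u[0])),s.min(),s.max())
    x,y0,w,h_=cv2.boundingRect(q); im=d["image"][y0-40:y0+h_,x-30:x+w+20]
    cv2.imwrite(f"pics/{n}1.png",cv2.resize(im,None,fx=3,fy=3)[...,::-1]);print(x-30,y0-40,im.shape)
E
```

```text
scene [[230, 159], [348, 222], [321, 321], [164, 264]] [[0.37833300467739134, 0.11195185877298575], [0.7383295365241342, 0.061651454607027256], [0.773480316744342, -0.19078629782633133], [0.4224839250150717, -0.23717697666326992]] sides [0.3519 0.3635 0.2549 0.354 ] c [ 0.5782 -0.0636]
line 434 [ 0.5709 -0.0373] [0.9911 0.1334] 7.666490554295618 -0.16553668852244274 0.15124564007221905
134 119 (203, 235, 3)
side [[378, 241], [256, 280], [210, 202], [312, 174]] [[0.7664031954861434, -0.18929539146303587], [0.41950566071514234, -0.22771571975388472], [0.3797338046511444, 0.10382702498244589], [0.7186056030237216, 0.15122703412719274]] sides [0.3439 0.349  0.3339 0.3422] c [ 0.5711 -0.0405]
line 90 [ 0.5547 -0.0408] [-0.9912 -0.1327] -172.3733825837408 -0.17717855810237934 0.14683009016321047
180 134 (147, 219, 3)
```

View pics/scene1.png

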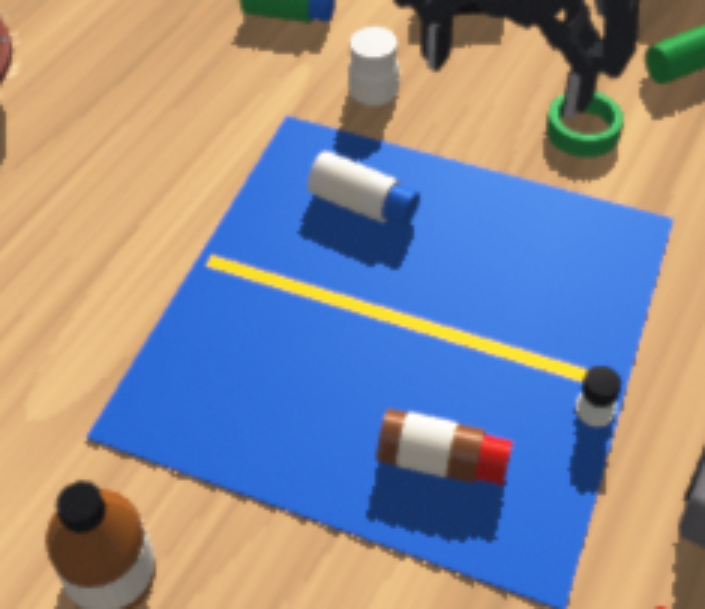

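Run:
```python
from h import *
np.set_printoptions(precision=4,suppress=True)
d=ctrl.get_image("wrist"); cv2.imwrite("pics/w0.png",d["image"][...,::-1]); print({k:np.round(v,4) for k,v in d.items() if k!="image"})
for n in ["scene","side"]:
    d=ctrl.get_image(n);h=hsv(d);q,mk,y=mat(d)
    H,S,V=h[...,0],h[...,1],h[...,2]
    for nm,m in [("white",(S<60)&(V>110)),("bluecap",(H>105)&(H<125)&(S>150)&(V<150)),("red",((H<6)|(H>174))&(S>190)&(V>90)),("amber",(H<16)&(S>90)&(V<190))]:
        m=(m&(mk>0)).astype(np.uint8);k,l,st,ce=cv2.connectedComponentsWithStats(m)
        for i in range(1,k):
            if st[i,4]>25: print(n,nm,st[i].tolist(),ce[i],plane(d,ce[i],.022)[0,:2])
```

```text
{'fovy': np.float64(67.7524), 'cx': np.float64(254.4797), 'cy': np.float64(190.8276), 'xyz': array([0.6252, 0.071 , 0.3742]), 'attitude': array([-0.2789,  0.001 , -0.0002])}
scene white [237, 170, 29, 22, 383] [250.1906 179.8721] [0.4753 0.0553]
scene white [326, 250, 12, 11, 67] [331.1045 256.209 ] [ 0.7392 -0.0567]
scene white [266, 256, 22, 22, 304] [275.5   266.398] [ 0.645  -0.1357]
scene bluecap [245, 165, 14, 7, 58] [251.1724 168.431 ] [0.4575 0.092 ]
scene bluecap [234, 184, 40, 25, 603] [254.3599 195.6385] [0.5103 0.0142]
scene bluecap [324, 258, 12, 26, 192] [328.6458 270.5208] [ 0.7473 -0.0914]
scene bluecap [256, 273, 47, 27, 841] [278.6064 286.8335] [ 0.6717 -0.1744]
scene red [293, 265, 11, 15, 108] [297.7315 272.1204] [ 0.692  -0.1256]
scene amber [261, 259, 7, 14, 69] [263.6522 265.3333] [ 0.6217 -0.1454]
scene amber [283, 265, 20, 14, 201] [291.4577 272.2239] [ 0.6805 -0.132 ]
side white [234, 193, 27, 17, 327] [247.315  200.5596] [0.479  0.0549]
side white [320, 223, 18, 17, 161] [330.3913 230.2174] [ 0.6536 -0.1327]
side bluecap [237, 195, 38, 25, 402] [257.5473 210.5672] [0.4937 0.0027]
side bluecap [340, 212, 17, 12, 46] [349.4348 217.5217] [ 0.7249 -0.0995]
side bluecap [319, 232, 38, 23, 410] [338.7902 243.5293] [ 0.6531 -0.1864]
side amber [334, 222, 14, 13, 105] [340.8381 226.5048] [ 0.6864 -0.127 ]
side amber [316, 229, 11, 14, 117] [320.9487 235.2137] [ 0.622  -0.1437]
```

View pics/w0.png

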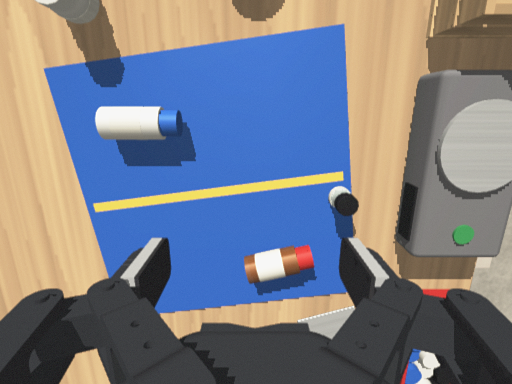

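Wrist view: white vial body around (130,123) with its cap at (171,123), amber vial at (270,265) with its red cap at (304,258), yellow line from (97,208) to (343,177), and pot at (343,202). This close view confirms the choice. The jar, tape and spatula are off the mat. I'll measure in this view.

```bash
cat >> h.py <<'E'
def fit(P):
    c=P.mean(0);u=np.linalg.svd(P-c,full_matrices=False)[2][0];u=u*np.sign(u[0]);return c,u
def comp(m,seed=None,near=None):
    k,l,st,ce=cv2.connectedComponentsWithStats(m.astype(np.uint8))
    ok=[i for i in range(1,k) if st[i,4]>150]
    return [np.argwhere(l==i)[:,::-1] for i in ok]
def measure(d,tag=""):
    h=hsv(d);H,S,V=[h[...,i].astype(int) for i in range(3)]
    y=(H>20)&(H<32)&(S>150)&(V>180)
    ys=max(comp(y),key=len);L=plane(d,ys,.003)[:,:2];c,u=fit(L);n=np.array([-u[1],u[0]])
    s=(L-c)@u;print(tag,"line c",c,"yaw",np.degrees(np.arctan2(u[1],u[0])),"ends",s.min(),s.max(), "mid",c+u*(s.min()+s.max())/2)
    blue=((H>100)&(H<130)&(S>130)).astype(np.uint8)
    hull=cv2.convexHull(big(blue));mk=np.zeros_like(blue);cv2.fillConvexPoly(mk,hull,1)
    nb=cv2.morphologyEx(((blue==0)&~y&(mk>0)).astype(np.uint8),cv2.MORPH_OPEN,np.ones((3,3)))
    for p in comp(nb):
        (cx,cy),wh,a=cv2.minAreaRect(p.astype(np.float32))
        P=plane(d,p,.022)[:,:2];q,v=fit(P);cc=plane(d,(cx,cy),.022)[0,:2]
        print("  px",p.min(0),p.max(0),len(p),"mean",q,"rectc",cc,"extent",np.ptp((P-q)@v),"yaw rel line",np.degrees(np.arcsin(np.cross(u,v))),"along/perp",(cc-c)@u,(cc-c)@n)
E
python3 -W ignore - <<'E'
from h import *
np.set_printoptions(precision=4,suppress=True)
for n in ["wrist","scene"]: measure(ctrl.get_image(n),n)
E
```

```text
wrist line c [ 0.5731 -0.0366] yaw 7.567133299662268 ends -0.1693772055830782 0.16890908192049417 mid [ 0.5729 -0.0366]
  px [ 94 106] [165 139] 2168 mean [0.4737 0.0553] rectc [0.4752 0.0553] extent 0.08327857001871941 yaw rel line -7.6769165849406535 along/perp -0.08500426300722477 0.1040387582382047
  px [328 186] [351 215] 554 mean [ 0.7365 -0.0422] rectc [ 0.7353 -0.0431] extent 0.04498530706708677 yaw rel line -68.06622734438018 along/perp 0.15991732202729822 -0.027805037606211603
  px [112 237] [170 308] 2542 mean [ 0.4736 -0.147 ] rectc [ 0.4811 -0.141 ] extent 0.11291560496476102 yaw rel line 56.28915357797489 along/perp -0.10494785869930234 -0.0913522362571299
  px [339 237] [351 284] 432 mean [ 0.7494 -0.1276] rectc [ 0.749  -0.1296] extent 0.07274656082677364 yaw rel line -84.37942343831585 along/perp 0.16207867422155783 -0.1153136015379475
  px [243 244] [313 282] 1953 mean [ 0.6567 -0.1336] rectc [ 0.6578 -0.1332] extent 0.09586411513364665 yaw rel line 6.693981016534863 along/perp 0.0711861715679543 -0.10693629137649187
scene line c [ 0.5702 -0.0374] yaw 7.669425581642869 ends -0.16483828559985442 0.15047350494355796 mid [ 0.5631 -0.0384]
  px [236 169] [265 192] 442 mean [0.4755 0.0549] rectc [0.4764 0.055 ] extent 0.0926979097161782 yaw rel line -21.7516834278334 along/perp -0.08069288694311107 0.10409022003125819
  px [326 241] [340 260] 229 mean [ 0.7381 -0.0423] rectc [ 0.7373 -0.0417] extent 0.05160703437322761 yaw rel line -87.31405411940047 along/perp 0.16505104230125972 -0.02657938051473621
  px [260 255] [304 280] 813 mean [ 0.6567 -0.1328] rectc [ 0.6578 -0.1323] extent 0.09432185161485032 yaw rel line 5.367958604335856 along/perp 0.07414917476012071 -0.10577615360636088
```

```bash
python3 -m handwheel '[{"gripper":0.4,"offset":[35,-50,0],"rotation":[0,0,0]},{"gripper":0.4,"offset":[70,-100,0],"rotation":[0,0,0]},{"gripper":0.4,"offset":[105,-148,0],"rotation":[0,0,0]},{"gripper":0.4,"offset":[105,-148,30],"rotation":[0,0,0]},{"gripper":0.4,"offset":[105,-148,80],"rotation":[0,0,0]},{"gripper":0.4,"offset":[105,-148,120],"rotation":[0,0,0]},{"gripper":0.4,"offset":[105,-148,140],"rotation":[0,0,0]},{"gripper":0.4,"offset":[105,-148,140],"rotation":[0,0,0]}]'
python3 -W ignore - <<'E'
from h import *
a=ctrl.get_image("wrist")["image"];b=ctrl.get_image("side");s=b["image"][130:270,150:320]
s=cv2.resize(s,(466,384));cv2.imwrite("pics/a1.png",cv2.resize(np.hstack([a,s]),None,fx=.8,fy=.8)[...,::-1])
E
```

```text
t: 1.45
tool_pos: [0.4754, 0.1049, 0.0894]
tool_rot: [-2.22, -2.219, 0.005]
contact_force: [-0.5, -0.2, -0.2]
opening: 0.0258
grip_force: 0.0
```

View pics/a1.png

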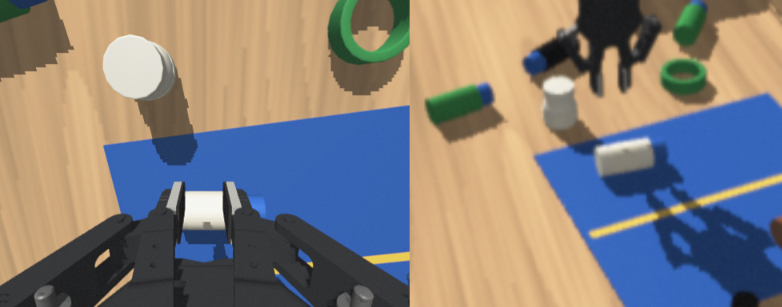

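Wrist and side views: the fingertips hang behind (+y of) the white vial at (207,210). The jar at (137,67) and the tape are clear. Now lowering to mid-height.

```bash
python3 -m handwheel '[{"gripper":0.4,"offset":[0,1,20],"rotation":[0,0,0]},{"gripper":0.4,"offset":[0,1,40],"rotation":[0,0,0]},{"gripper":0.4,"offset":[0,1,58],"rotation":[0,0,0]},{"gripper":0.4,"offset":[0,1,68],"rotation":[0,0,0]},{"gripper":0.4,"offset":[-4,1,68],"rotation":[0,0,0]},{"gripper":0.4,"offset":[-8,1,68],"rotation":[0,0,0]},{"gripper":0.4,"offset":[-12,1,68],"rotation":[0,0,0]},{"gripper":0.4,"offset":[-12,1,68],"rotation":[0,0,0]}]'
python3 -W ignore - <<'E'
from h import *
b=ctrl.get_image("side");c=ctrl.get_image("scene")
for n,d in (("side",b),("scene",c)):
    p=ctrl.get_obs()["tool_pos"];print(n,proj(d,[p+np.array([0,0,z]) for z in (-.005,0,.005)]).round(1).tolist())
s=cv2.resize(b["image"][165:225,210:285],(500,400));s2=cv2.resize(c["image"][135:205,215:290],(430,400))
cv2.imwrite("pics/a2.png",cv2.resize(np.hstack([s,s2]),None,fx=.8,fy=.8)[...,::-1])
E
```

```text
t: 2.55
tool_pos: [0.4784, 0.0927, 0.0238]
tool_rot: [2.222, 2.22, 0.001]
contact_force: [-0.1, -0.4, -0.4]
opening: 0.0254
grip_force: 0.0
side [[243.5, 193.9], [243.4, 192.6], [243.4, 191.2]]
scene [[258.3, 171.8], [258.3, 170.5], [258.2, 169.1]]
```

View pics/a2.png

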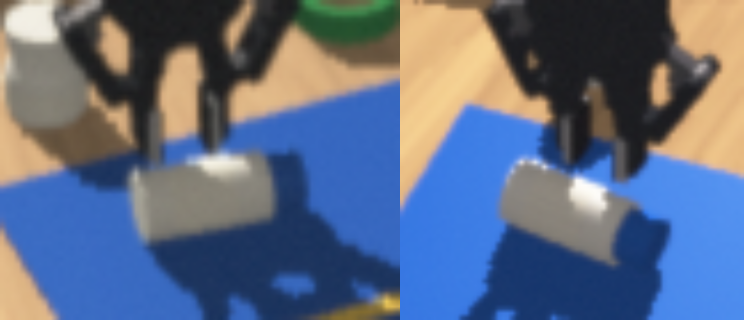

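Scene crop: the fingertips at crop (570,162) and (625,180) are about 3 mm above the TCP height, and both sit behind the white body. I'll lower 3.5 mm, then push slowly while turning toward the line's yaw.

```bash
python3 -m handwheel '[{"gripper":0.4,"offset":[-3,0,3.5],"rotation":[0,0,0]},{"gripper":0.4,"offset":[-9,0,3.5],"rotation":[0,0,0]},{"gripper":0.4,"offset":[-16,0,3.5],"rotation":[0,0,-0.01]},{"gripper":0.4,"offset":[-23,0,3.5],"rotation":[0,0,-0.02]},{"gripper":0.4,"offset":[-30,0,3.5],"rotation":[0,0,-0.03]},{"gripper":0.4,"offset":[-37,1,3.5],"rotation":[0,0,-0.04]},{"gripper":0.4,"offset":[-44,1,3.5],"rotation":[0,0,-0.05]},{"gripper":0.4,"offset":[-50,1,3.5],"rotation":[0,0,-0.06]}]'
python3 -W ignore - <<'E'
from h import *
np.set_printoptions(precision=4,suppress=True)
b=ctrl.get_image("side");c=ctrl.get_image("scene");measure(c,"scene");measure(b,"side")
s=cv2.resize(b["image"][165:235,210:285],(430,400));s2=cv2.resize(c["image"][145:225,215:290],(400,427))[:400]
cv2.imwrite("pics/a3.png",cv2.resize(np.hstack([s,s2]),None,fx=.8,fy=.8)[...,::-1])
E
```

```text
t: 3.65
tool_pos: [0.479, 0.0425, 0.0198]
tool_rot: [-2.153, -2.288, 0.0]
contact_force: [-0.4, -0.5, -0.8]
opening: 0.0258
grip_force: 0.0
scene line c [ 0.6399 -0.028 ] yaw 7.63882212368411 ends -0.08415151513672657 0.08011902199608312 mid [ 0.6379 -0.0283]
  px [228 164] [269 204] 846 mean [0.4702 0.0412] rectc [0.4761 0.0382] extent 0.12792035744622954 yaw rel line -80.20766844021888 along/perp -0.15355140848958235 0.08740674258023419
  px [326 241] [340 260] 229 mean [ 0.7381 -0.0423] rectc [ 0.7373 -0.0417] extent 0.05160703437322761 yaw rel line -87.28345066144185 along/perp 0.0947102041654494 -0.026540093313767197
  px [260 255] [304 280] 816 mean [ 0.6569 -0.1328] rectc [ 0.6578 -0.1323] extent 0.09480861699752957 yaw rel line 5.3379990289433055 along/perp 0.0038506510491047603 -0.10578540862067486Traceback (most recent call last):
  File "<stdin>", line 3, in <module>
  File "h.py", line 35, in measure
    ys=max(comp(y),key=len);L=plane(d,ys,.003)[:,:2];c,u=fit(L);n=np.array([-u[1],u[0]])
ValueError: max() iterable argument is empty
```

```bash
cat >> h.py <<'E'
LC=np.array([.5731,-.0366]);LU=np.array([np.cos(.1325),np.sin(.1325)]);LN=np.array([-LU[1],LU[0]])
def vials(d,tag=""):
    "body/whole silhouette on z=.022, line coordinates in mm; only pieces within 130 mm of the line"
    h=hsv(d);H,S,V=[h[...,i].astype(int) for i in range(3)]
    for nm,m in (("white",(S<70)&(V>95)),("red",((H<7)|(H>173))&(S>170)&(V>60)),("amber",(H<18)&(S>60)&(V>50)&(V<190))):
        for p in comp(cv2.morphologyEx(m.astype(np.uint8),cv2.MORPH_OPEN,np.ones((2,2)))):
            P=plane(d,p,.022)[:,:2]-LC;P=np.c_[P@LU,P@LN]*1e3;c,u=fit(P)
            if abs(c[0])<180 and abs(c[1])<130: print(tag,nm,"px",p.mean(0).round(),len(p),"along",c[0].round(1),"[%.0f %.0f]"%(P[:,0].min(),P[:,0].max()),"perp",c[1].round(1),"[%.0f %.0f]"%(P[:,1].min(),P[:,1].max()),"yaw",np.degrees(np.arctan2(u[1],u[0])).round(1))
E
sed -i 's/st\[i,4\]>150/st[i,4]>60/' h.py
python3 -W ignore - <<'E'
from h import *
for n in ["side","scene"]: vials(ctrl.get_image(n),n)
d0=cv2.imread("pics/side0.png")[...,::-1];
b=ctrl.get_image("side");b["image"]=d0.copy();vials(b,"side0")
c=ctrl.get_image("scene");c["image"]=cv2.imread("pics/scene0.png")[...,::-1].copy();vials(c,"scene0")
E
```

```text
side white px [253. 212.] 375 along -86.5 [-129 -44] perp 50.2 [18 86] yaw 6.1
side white px [345. 210.] 67 along 150.1 [134 167] perp -48.5 [-64 -31] yaw 50.3
side white px [332. 232.] 177 along 66.6 [39 88] perp -112.5 [-140 -85] yaw 62.1
side amber px [342. 228.] 112 along 99.5 [78 121] perp -110.0 [-133 -87] yaw 57.1
side amber px [322. 236.] 130 along 35.0 [18 53] perp -117.1 [-140 -94] yaw 65.1
scene white px [242. 194.] 418 along -86.9 [-125 -47] perp 54.0 [26 81] yaw -17.2
scene white px [332. 257.] 81 along 165.3 [152 179] perp -43.2 [-53 -31] yaw -11.8
scene white px [276. 268.] 321 along 60.7 [39 82] perp -109.4 [-132 -86] yaw -75.4
scene red px [299. 273.] 126 along 108.1 [98 118] perp -104.7 [-121 -88] yaw -85.8
scene amber px [265. 267.] 78 along 37.1 [28 45] perp -116.1 [-132 -101] yaw -75.5
scene amber px [292. 273.] 198 along 95.6 [77 117] perp -110.4 [-127 -95] yaw 2.7
side0 white px [248. 202.] 362 along -80.7 [-123 -37] perp 96.3 [62 132] yaw 6.3
side0 white px [345. 210.] 66 along 149.9 [134 167] perp -48.5 [-64 -31] yaw 58.0
side0 white px [332. 232.] 174 along 66.9 [44 88] perp -112.0 [-139 -85] yaw 63.5
side0 amber px [342. 228.] 112 along 99.6 [78 121] perp -109.5 [-133 -87] yaw 55.9
side0 amber px [322. 236.] 130 along 35.1 [18 53] perp -116.8 [-140 -94] yaw 63.6
scene0 white px [251. 181.] 401 along -80.7 [-119 -41] perp 101.1 [72 129] yaw -19.8
scene0 white px [332. 257.] 80 along 165.3 [152 179] perp -43.2 [-53 -31] yaw -11.6
scene0 white px [276. 268.] 318 along 60.8 [41 82] perp -109.6 [-132 -86] yaw -77.4
scene0 red px [299. 273.] 126 along 108.1 [98 118] perp -104.7 [-121 -88] yaw -85.8
scene0 amber px [265. 266.] 79 along 37.0 [28 45] perp -115.9 [-132 -101] yaw -75.3
scene0 amber px [292. 273.] 205 along 96.0 [77 117] perp -110.3 [-127 -95] yaw 2.2
```

```bash
python3 -m handwheel '[{"gripper":0.4,"offset":[-7,0,0],"rotation":[0,0,-0.01]},{"gripper":0.4,"offset":[-14,0,0],"rotation":[0,0,-0.022]},{"gripper":0.4,"offset":[-21,0,0],"rotation":[0,0,-0.034]},{"gripper":0.4,"offset":[-28,1,0],"rotation":[0,0,-0.046]},{"gripper":0.4,"offset":[-34,1,0],"rotation":[0,0,-0.058]},{"gripper":0.4,"offset":[-39,1,0],"rotation":[0,0,-0.07]},{"gripper":0.4,"offset":[-43,2,0],"rotation":[0,0,-0.072]},{"gripper":0.4,"offset":[-46,2,0],"rotation":[0,0,-0.072]}]'
python3 -W ignore - <<'E'
from h import *
p=ctrl.get_obs()["tool_pos"][:2]-LC;print("tcp along,perp",p@LU,p@LN)
b=ctrl.get_image("side");c=ctrl.get_image("scene");vials(c,"scene");vials(b,"side")
s=cv2.resize(b["image"][175:245,210:285],(430,400));s2=cv2.resize(c["image"][155:235,200:275],(400,427))[:400]
cv2.imwrite("pics/a3.png",cv2.resize(np.hstack([s,s2]),None,fx=.8,fy=.8)[...,::-1])
E
```

```text
t: 4.95
tool_pos: [0.4838, -0.003, 0.0198]
tool_rot: [2.07, 2.363, 0.0]
contact_force: [0.4, 0.2, 0.5]
opening: 0.0259
grip_force: 0.0
tcp along,perp -0.08404795787686031 0.0450874713742023
scene white px [233. 205.] 442 along -92.3 [-130 -54] perp 12.4 [-13 39] yaw -13.8
scene white px [332. 257.] 81 along 165.3 [152 179] perp -43.2 [-53 -31] yaw -11.8
scene white px [276. 268.] 322 along 60.8 [39 82] perp -109.4 [-132 -86] yaw -76.0
scene red px [299. 273.] 126 along 108.1 [98 118] perp -104.7 [-121 -88] yaw -85.8
scene amber px [265. 267.] 77 along 37.0 [28 45] perp -116.0 [-132 -101] yaw -76.1
scene amber px [292. 273.] 196 along 95.7 [78 117] perp -110.6 [-127 -95] yaw 2.6
side white px [345. 210.] 67 along 150.0 [134 167] perp -48.4 [-64 -31] yaw 56.3
side white px [258. 221.] 397 along -91.6 [-135 -48] perp 8.0 [-22 40] yaw 7.7
side white px [332. 232.] 180 along 66.6 [39 88] perp -112.8 [-140 -85] yaw 62.0
side amber px [342. 228.] 113 along 99.6 [78 121] perp -109.9 [-133 -87] yaw 55.8
side amber px [322. 236.] 131 along 35.0 [18 53] perp -117.3 [-140 -94] yaw 65.6
```

View pics/a3.png

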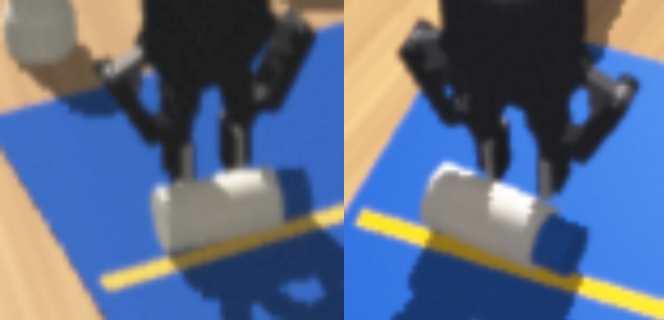

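The white vial at side crop (230,205) is nearly on the line, about 15 mm away, and nearly parallel to it. I'll back off, shift 8 mm toward its base to centre the push, and finish slowly.

```bash
python3 -m handwheel '[{"gripper":0.4,"offset":[4,0,0],"rotation":[0,0,0]},{"gripper":0.4,"offset":[4,-8,0],"rotation":[0,0,0]},{"gripper":0.4,"offset":[0,-8,0],"rotation":[0,0,0]},{"gripper":0.4,"offset":[-4,-8,0],"rotation":[0,0,0]},{"gripper":0.4,"offset":[-8,-8,0],"rotation":[0,0,0]},{"gripper":0.4,"offset":[-11,-8,0],"rotation":[0,0,0]},{"gripper":0.4,"offset":[-13,-8,0],"rotation":[0,0,0]},{"gripper":0.4,"offset":[-14.5,-8,0],"rotation":[0,0,0]}]'
python3 -m handwheel '[{"gripper":0.4,"offset":[0,0,0],"rotation":[0,0,0]},{"gripper":0.4,"offset":[15,0,0],"rotation":[0,0,0]},{"gripper":0.4,"offset":[25,0,0],"rotation":[0,0,0]},{"gripper":0.4,"offset":[25,0,-30],"rotation":[0,0,0]},{"gripper":0.4,"offset":[25,0,-80],"rotation":[0,0,0]},{"gripper":0.4,"offset":[25,0,-130],"rotation":[0,0,0]},{"gripper":0.4,"offset":[25,0,-180],"rotation":[0,0,0]},{"gripper":0.4,"offset":[25,0,-180],"rotation":[0,0,0]}]'
python3 -W ignore - <<'E'
from h import *
np.set_printoptions(precision=4,suppress=True)
p=ctrl.get_obs()["tool_pos"][:2]-LC;print("tcp along,perp",p@LU,p@LN)
b=ctrl.get_image("wrist");c=ctrl.get_image("scene");vials(c,"scene");vials(b,"wrist");measure(b)
cv2.imwrite("pics/a4.png",b["image"][...,::-1])
E
```

```text
t: 6.05
tool_pos: [0.4777, -0.0183, 0.0198]
tool_rot: [-2.07, -2.363, 0.0]
contact_force: [0.1, 0.3, 0.7]
opening: 0.0257
grip_force: 0.0
t: 7.05
tool_pos: [0.4772, 0.007, 0.2054]
tool_rot: [2.063, 2.358, 0.009]
contact_force: [0.7, -0.9, 0.2]
opening: 0.0258
grip_force: 0.0
tcp along,perp -0.089307393861794 0.05590073816138639
scene white px [230. 210.] 461 along -93.2 [-132 -52] perp -2.6 [-29 23] yaw -14.5
scene white px [332. 257.] 80 along 165.3 [152 179] perp -43.2 [-53 -31] yaw -11.6
scene white px [276. 268.] 318 along 60.8 [41 82] perp -109.6 [-132 -86] yaw -77.4
scene red px [299. 273.] 128 along 107.9 [98 118] perp -104.5 [-121 -88] yaw -83.9
scene amber px [265. 266.] 78 along 36.9 [28 45] perp -115.8 [-132 -101] yaw -75.9
scene amber px [292. 273.] 205 along 96.0 [77 117] perp -110.2 [-127 -95] yaw 3.3
wrist white px [245. 223.] 2325 along -98.6 [-145 -53] perp -9.2 [-72 21] yaw 30.7
wrist white px [445. 231.] 358 along 151.7 [138 170] perp -20.5 [-37 -8] yaw 45.5
wrist white px [293. 247.] 437 along -38.7 [-52 -26] perp -41.3 [-73 -15] yaw -76.8
wrist red px [405. 285.] 209 along 112.5 [98 126] perp -97.9 [-113 -87] yaw -45.3
wrist amber px [390. 280.] 75 along 91.9 [82 101] perp -90.4 [-99 -84] yaw -37.0
 line c [ 0.6398 -0.0276] yaw 7.773032617918711 ends -0.10058383132040984 0.10094851545579636 mid [ 0.6399 -0.0276]
  px [190 199] [429 309] 7763 mean [ 0.5497 -0.0958] rectc [ 0.5707 -0.0823] extent 0.32345080444801 yaw rel line -23.28945883185406 along/perp -0.07583370980486348 -0.04491122984760533
  px [433 220] [456 246] 469 mean [ 0.726 -0.038] rectc [ 0.7247 -0.038 ] extent 0.04043072180863804 yaw rel line -61.3967437667049 along/perp 0.08279229574657757 -0.021818927329576875
```

View pics/a4.png

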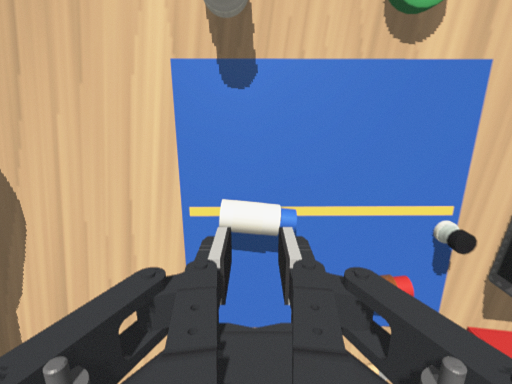

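Wrist view: the white vial at (250,217) sits on the line (row 211), with its cap at (289,217). It looks a few degrees off parallel. I'll get an exact reading from the body's top and bottom edges.

```bash
cat >> h.py <<'E'
def axis(d,c0,c1,r0,r1,test):
    "axis of a lying body from its two silhouette edges over columns c0..c1, in line coordinates (mm, deg)"
    h=hsv(d);H,S,V=[h[...,i].astype(int) for i in range(3)];m=test(H,S,V);e=[]
    for c in range(c0,c1):
        r=np.flatnonzero(m[r0:r1,c])+r0; e.append((c,(r.min()-.5),(r.max()+.5)))
    e=np.array(e);a=np.polyfit(e[:,0],e[:,1],1);b=np.polyfit(e[:,0],e[:,2],1)
    # each edge spans a plane with the camera; axis is parallel to both, 19 mm from each: mid-ray on z=.022
    g=[]
    for c in (c0,c1):
        v=[x/np.linalg.norm(x) for x in ray(d,[[c,np.polyval(a,c)],[c,np.polyval(b,c)]])];v=v[0]+v[1]
        o=np.array(d["xyz"]);g.append((o+v*(.022-o[2])/v[2])[:2]-LC)
    g=np.array(g);al,pe=g@LU*1e3,g@LN*1e3
    print("edges",a.round(3),b.round(3),"along",al.round(1),"perp",pe.round(1),"yaw",np.degrees(np.arctan2(pe[1]-pe[0],al[1]-al[0])).round(2))
E
python3 - <<'E'
from h import *
d=ctrl.get_image("wrist")
axis(d,236,278,190,250,lambda H,S,V:(S<90)&(V>110))
h=hsv(d);print(h[195:242:2,238].tolist())
y=(h[...,0]>20)&(h[...,0]<32)&(h[...,1]>150)&(h[...,2]>150)
p=max(comp(y),key=len);P=plane(d,p,.003)[:,:2]-LC;print("line perp here",(P@LN*1e3).mean(), np.polyfit(P@LU,P@LN*1e3,1))
b=[p for p in comp((h[...,0]>100)&(h[...,0]<130)&(h[...,1]>130)&(h[...,2]>0)) ]
E
```

```text
edges [1.06000e-01 1.76374e+02] [9.10000e-02 2.12284e+02] along [-113.5  -62.8] perp [ 1.7 -3.7] yaw -6.05
[[109, 175, 197], [109, 176, 196], [109, 177, 196], [110, 164, 194], [23, 13, 241], [23, 4, 247], [30, 3, 247], [30, 3, 247], [30, 2, 247], [30, 2, 247], [30, 2, 247], [23, 4, 247], [30, 5, 246], [24, 10, 244], [25, 13, 242], [24, 18, 232], [26, 26, 218], [22, 30, 197], [22, 30, 163], [22, 29, 131], [110, 101, 106], [108, 175, 102], [109, 168, 103], [109, 167, 104]]
line perp here 0.3834697435100447 [-1.29831314  0.47197661]
```

The yaw measures -6°: the vial rolled straight without turning, as a free-rolling cylinder would. Its position is within 1 mm. I'll turn the gripper across the line and use the two fingertips on opposite sides to nudge it parallel, without gripping.

```bash
python3 -m handwheel '[{"gripper":-0.45,"offset":[0,0,0],"rotation":[0,0,0.18]},{"gripper":-0.45,"offset":[-10,-1,0],"rotation":[0,0,0.36]},{"gripper":-0.45,"offset":[-20,-2,0],"rotation":[0,0,0.54]},{"gripper":-0.45,"offset":[-30,-3,0],"rotation":[0,0,0.72]},{"gripper":-0.45,"offset":[-40,-4,0],"rotation":[0,0,0.9]},{"gripper":-0.45,"offset":[-50,-4,0],"rotation":[0,0,1.08]},{"gripper":-0.45,"offset":[-55.5,-4,0],"rotation":[0,0,1.26]},{"gripper":-0.45,"offset":[-55.5,-4,0],"rotation":[0,0,1.44]}]'
python3 - <<'E'
from h import *
for i in range(2):
    ctrl.get_image("wrist")
    o=ctrl.get_obs();p=o["tool_pos"][:2]-LC;M=R.from_rotvec(o["tool_rot"]).as_matrix();print("tcp",p@LU,p@LN,o["tool_pos"][2],"x axis along/perp",M[:2,0]@LU,M[:2,0]@LN,o["opening"],o["q"][5])
E
```

```text
t: 8.2
tool_pos: [0.4765, -0.0488, 0.1971]
tool_rot: [-3.114, -0.401, 0.007]
contact_force: [-0.0, 0.6, -0.4]
opening: 0.0619
grip_force: 0.0
tcp -0.09734973819631323 0.0008272933915059889 0.1971213783510926 x axis along/perp 0.9927402363123886 0.12021012159818772 0.062018091493616985 1.0604942089693539
tcp -0.09725212844827541 0.0008839566511276587 0.197327836130544 x axis along/perp 0.9914769688209031 0.13022884531991633 0.06182210802076931 1.050610540906797
```

```bash
python3 -m handwheel '[{"gripper":-0.45,"offset":[3,0.5,0],"rotation":[0,0,0.096]},{"gripper":-0.45,"offset":[3,0.5,50],"rotation":[0,0,0.096]},{"gripper":-0.45,"offset":[3,0.5,100],"rotation":[0,0,0.096]},{"gripper":-0.45,"offset":[3,0.5,145],"rotation":[0,0,0.096]},{"gripper":-0.45,"offset":[3,0.5,170],"rotation":[0,0,0.096]},{"gripper":-0.45,"offset":[3,0.5,180],"rotation":[0,0,0.096]},{"gripper":-0.45,"offset":[3,0.5,180],"rotation":[0,0,0.096]},{"gripper":-0.45,"offset":[3,0.5,180],"rotation":[0,0,0.096]}]'
python3 - <<'E'
from h import *
d=ctrl.get_image("wrist");o=ctrl.get_obs();p=o["tool_pos"][:2]-LC;M=R.from_rotvec(o["tool_rot"]).as_matrix();print("tcp",p@LU,p@LN,o["tool_pos"][2],"x axis along/perp",M[:2,0]@LU,M[:2,0]@LN,o["opening"])
s=ctrl.get_image("side")
cv2.imwrite("pics/a5.png",np.hstack([cv2.resize(d["image"],(400,300)),cv2.resize(s["image"][170:245,200:300],(400,300))])[...,::-1])
E
```

```text
t: 9.3
tool_pos: [0.4819, -0.0489, 0.0211]
tool_rot: [3.13, 0.263, 0.003]
contact_force: [-1.2, 0.3, -0.6]
opening: 0.0619
grip_force: 0.0
tcp -0.09192260651751227 -0.00022018044807393597 0.02129537361586724 x axis along/perp 0.9993891727856516 0.034853658841283386 0.062187086947843744
```

View pics/a5.png

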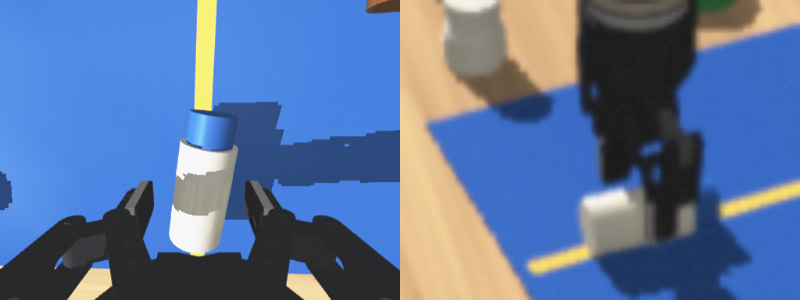

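Wrist view: the fingers straddle the white vial (205,200), which is tilted a few degrees from the line. Closing to just touch, about 39 mm.

```bash
python3 -m handwheel '[{"gripper":-0.2,"offset":[0,0,2],"rotation":[0,0,0]},{"gripper":-0.1,"offset":[0,0,4],"rotation":[0,0,0]},{"gripper":-0.02,"offset":[0,0,4],"rotation":[0,0,0]},{"gripper":0.02,"offset":[0,0,4],"rotation":[0,0,0]},{"gripper":0.05,"offset":[0,0,4],"rotation":[0,0,0]},{"gripper":0.07,"offset":[0,0,4],"rotation":[0,0,0]},{"gripper":0.09,"offset":[0,0,4],"rotation":[0,0,0]},{"gripper":0.09,"offset":[0,0,4],"rotation":[0,0,0]}]' 20
python3 - <<'E'
from h import *
o=ctrl.get_obs();p=o["tool_pos"][:2]-LC;print("tcp",p@LU,p@LN,o["tool_pos"][2],o["opening"],o["grip_force"])
d=ctrl.get_image("wrist");h=hsv(d).astype(int);m=(h[...,1]<60)&(h[...,2]>100)
# row-wise edges of the white body
r=np.arange(188,245);E=[]
for k in r:
    c=np.flatnonzero(m[k,205:330])+205
    if len(c)>20:E.append((k,c.min()-.5,c.max()+.5))
E=np.array(E);print(len(E),np.polyfit(E[:,0],E[:,1],1),np.polyfit(E[:,0],E[:,2],1))
g=[]
for k in (190,235):
    v=[x/np.linalg.norm(x) for x in ray(d,[[np.polyval(np.polyfit(E[:,0],E[:,j],1),k),k] for j in (1,2)])];v=v[0]+v[1];q=np.array(d["xyz"]);g.append((q+v*(.022-q[2])/v[2])[:2]-LC)
g=np.array(g);print(g@LU*1e3,g@LN*1e3)
y=(h[...,0]>20)&(h[...,0]<32)&(h[...,1]>130)&(h[...,2]>150);P=plane(d,max(comp(y),key=len),.003)[:,:2]-LC;print("line",np.polyfit(P@LU,P@LN*1e3,1))
E
```

```text
t: 10.4
tool_pos: [0.4808, -0.0487, 0.016]
tool_rot: [3.131, 0.262, 0.0]
contact_force: [-1.6, 0.0, 2.0]
opening: 0.0391
grip_force: 13.0
tcp -0.09304456525882245 0.0001831891186469172 0.015964789193598995 0.03906586882718477 12.996272295713425
57 [ -0.39493129 301.92796647] [1.75978740e-01 2.63242978e+02]
[-61.28021689 -85.86732562] [-1.53939406  0.01380387]
line [-330.9249824   -13.91694637]
```

```bash
python3 -m handwheel '[{"gripper":0.0,"offset":[0,0,0],"rotation":[0,0,0]},{"gripper":-0.2,"offset":[0,0,0],"rotation":[0,0,0]},{"gripper":-0.5,"offset":[0,0,0],"rotation":[0,0,0]},{"gripper":-0.5,"offset":[0,0,-30],"rotation":[0,0,0]},{"gripper":-0.5,"offset":[0,0,-80],"rotation":[0,0,0]},{"gripper":-0.5,"offset":[0,0,-130],"rotation":[0,0,0]},{"gripper":-0.5,"offset":[0,0,-180],"rotation":[0,0,0]},{"gripper":-0.5,"offset":[0,0,-190],"rotation":[0,0,0]}]'
python3 -m handwheel '[{"gripper":-0.5,"offset":[0,0,0],"rotation":[0,0,-0.18]},{"gripper":-0.5,"offset":[10,0,0],"rotation":[0,0,-0.36]},{"gripper":-0.5,"offset":[20,0,0],"rotation":[0,0,-0.54]},{"gripper":-0.5,"offset":[30,0,0],"rotation":[0,0,-0.72]},{"gripper":-0.5,"offset":[40,0,0],"rotation":[0,0,-0.9]},{"gripper":-0.5,"offset":[50,0,0],"rotation":[0,0,-1.08]},{"gripper":-0.5,"offset":[60,0,0],"rotation":[0,0,-1.26]},{"gripper":-0.5,"offset":[60,0,0],"rotation":[0,0,-1.44]}]'
python3 -W ignore - <<'E'
from h import *
d=ctrl.get_image("wrist");cv2.imwrite("pics/a6.png",d["image"][...,::-1])
o=ctrl.get_obs();p=o["tool_pos"][:2]-LC;M=R.from_rotvec(o["tool_rot"]).as_matrix();print("tcp",p@LU,p@LN,o["tool_pos"][2],"x axis along/perp",M[:2,0]@LU,M[:2,0]@LN,o["opening"])
vials(d,"w");vials(ctrl.get_image("scene"),"s")
print(proj(d,np.r_[LC-.094*LU,.022]),proj(d,np.r_[LC+.07*LU-.107*LN,.022]))
E
```

```text
t: 11.45
tool_pos: [0.483, -0.0492, 0.2106]
tool_rot: [3.128, 0.262, 0.012]
contact_force: [-0.7, -0.9, -0.5]
opening: 0.0643
grip_force: 0.0
t: 12.45
tool_pos: [0.5397, -0.0385, 0.204]
tool_rot: [-2.173, -2.266, 0.002]
contact_force: [0.4, -0.1, -0.6]
opening: 0.0641
grip_force: 0.0
tcp -0.03364181189812027 0.002556576580933276 0.20392874880378384 x axis along/perp 0.0867157467346473 0.9962327981415807 0.06417006767934176
w white px [203. 179.] 2126 along -94.3 [-133 -56] perp -0.2 [-22 21] yaw -2.2
w white px [416. 177.] 369 along 153.8 [142 171] perp -19.6 [-37 -7] yaw 58.4
w white px [172. 253.] 510 along -147.0 [-169 -122] perp -92.4 [-124 -64] yaw 55.4
w white px [342. 250.] 728 along 66.8 [44 86] perp -107.1 [-146 -80] yaw -73.1
w red px [379. 244.] 300 along 112.8 [99 125] perp -102.8 [-118 -87] yaw -70.3
w amber px [360. 237.] 114 along 89.2 [80 98] perp -90.9 [-97 -85] yaw -4.3
w amber px [314. 246.] 66 along 32.2 [27 36] perp -97.8 [-105 -92] yaw -77.7
w amber px [367. 254.] 270 along 99.1 [86 124] perp -114.3 [-125 -103] yaw -13.6
s white px [231. 209.] 458 along -92.6 [-131 -54] perp -0.2 [-25 25] yaw -12.2
s white px [332. 257.] 80 along 165.3 [152 179] perp -43.2 [-53 -31] yaw -11.6
s white px [276. 268.] 318 along 60.8 [41 82] perp -109.6 [-132 -86] yaw -77.4
s red px [299. 273.] 126 along 108.1 [98 118] perp -104.7 [-121 -88] yaw -85.8
s amber px [265. 266.] 78 along 37.0 [28 45] perp -115.7 [-131 -101] yaw -74.9
s amber px [292. 273.] 203 along 95.8 [77 117] perp -110.3 [-127 -95] yaw 2.0
[[203.13786501 179.14122361]] [[344.22412574 250.14358776]]
```

View pics/a6.png

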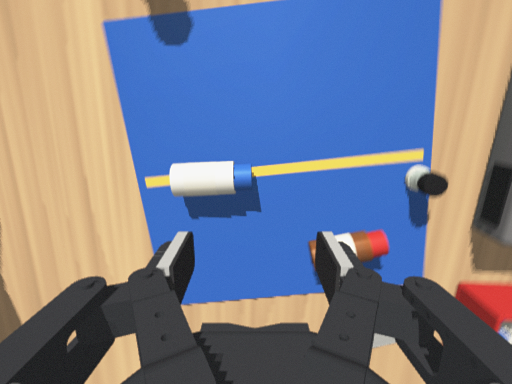

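Wrist view: the white vial (203,179) lies on the line, at perp -0.2 mm and yaw about -2°. The amber vial at (345,250) is untouched, and the pot is at (416,177). Now I'll move behind the amber vial (−y side). That was my last permitted picture, so the rest is by numbers.

```bash
python3 -m handwheel '[{"gripper":0.4,"offset":[-37,29,0],"rotation":[0,0,-0.05]},{"gripper":0.4,"offset":[-74,58,0],"rotation":[0,0,-0.1]},{"gripper":0.4,"offset":[-111,88,0],"rotation":[0,0,-0.15]},{"gripper":0.4,"offset":[-148,117.5,0],"rotation":[0,0,-0.204]},{"gripper":0.4,"offset":[-148,117.5,0],"rotation":[0,0,-0.204]},{"gripper":0.4,"offset":[-148,117.5,30],"rotation":[0,0,-0.204]},{"gripper":0.4,"offset":[-148,117.5,70],"rotation":[0,0,-0.204]},{"gripper":0.4,"offset":[-148,117.5,70],"rotation":[0,0,-0.204]}]'
cat >> h.py <<'E'
def tcp():
    o=ctrl.get_obs();p=(o["tool_pos"][:2]-LC)*1e3;M=R.from_rotvec(o["tool_rot"]).as_matrix()
    print("tcp along %.1f perp %.1f z %.1f tool-x angle from n %.2f deg"%(p@LU,p@LN,o["tool_pos"][2]*1e3,np.degrees(np.arctan2(-M[:2,0]@LU,M[:2,0]@LN))),"open",o["opening"],"grip",o["grip_force"],"F",o["contact_force"].round(1) if hasattr(o["contact_force"],"round") else o["contact_force"])
def amber(d,tag=""):
    h=hsv(d);H,S,V=[h[...,i].astype(int) for i in range(3)]
    for nm,m in (("label",(S<70)&(V>95)),("redcap",((H<4)|(H>176))&(S>190)&(V>60)),("allamber",((H<18)|(H>173))&(S>100)&(V>40))):
        for p in comp(m.astype(np.uint8)):
            P=plane(d,p,.022)[:,:2]-LC;P=np.c_[P@LU,P@LN]*1e3;c,u=fit(P)
            if -10<c[0]<140 and -135<c[1]<40 : print(tag,nm,"px",p.mean(0).round(),len(p),"along %.1f [%.0f %.0f] perp %.1f [%.0f %.0f]"%(c[0],P[:,0].min(),P[:,0].max(),c[1],P[:,1].min(),P[:,1].max()))
E
python3 - <<'E'
from h import *
tcp()
for n in ("scene","side","wrist"): amber(ctrl.get_image(n),n)
E
```

```text
t: 13.55
tool_pos: [0.6591, -0.1804, 0.1306]
tool_rot: [-1.935, -2.462, 0.004]
contact_force: [-0.6, 0.3, -1.1]
opening: 0.0254
grip_force: 0.0
tcp along 66.3 perp -153.9 z 130.6 tool-x angle from n 6.07 deg open 0.025445588193542822 grip 0.0 F [-0.6  0.3 -1.1]
scene label px [308. 234.] 65 along 98.8 [81 114] perp -4.6 [-13 4]
scene label px [275. 266.] 319 along 57.3 [35 79] perp -108.0 [-131 -79]
scene redcap px [297. 273.] 91 along 106.2 [96 116] perp -106.1 [-118 -94]
scene allamber px [293. 271.] 271 along 95.7 [76 117] perp -104.3 [-125 -84]
side label px [331. 231.] 183 along 66.2 [39 88] perp -108.2 [-136 -80]
side allamber px [341. 226.] 118 along 102.5 [82 123] perp -103.7 [-127 -82]
side allamber px [321. 235.] 100 along 35.8 [18 50] perp -112.9 [-135 -89]
wrist label px [248. 134.] 1956 along 59.2 [24 95] perp -107.6 [-129 -85]
wrist allamber px [218. 133.] 666 along 32.5 [24 42] perp -109.5 [-129 -92]
wrist allamber px [292. 134.] 1758 along 97.5 [76 120] perp -103.4 [-124 -86]
```

```bash
python3 -m handwheel '[{"gripper":0.4,"offset":[0,3,30],"rotation":[0,0,0]},{"gripper":0.4,"offset":[0,3,60],"rotation":[0,0,0]},{"gripper":0.4,"offset":[0,3,85],"rotation":[0,0,0]},{"gripper":0.4,"offset":[0,3,100],"rotation":[0,0,0]},{"gripper":0.4,"offset":[0,3,108],"rotation":[0,0,0]},{"gripper":0.4,"offset":[4,3,110],"rotation":[0,0,0]},{"gripper":0.4,"offset":[8,3,110],"rotation":[0,0,0]},{"gripper":0.4,"offset":[8,3,110],"rotation":[0,0,0]}]'
python3 - <<'E'
from h import *
tcp()
for n in ("scene",): amber(ctrl.get_image(n),n)
tcp()
E
```

```text
t: 14.7
tool_pos: [0.6642, -0.1737, 0.0268]
tool_rot: [1.938, 2.471, 0.001]
contact_force: [-0.7, 0.6, -0.6]
opening: 0.0257
grip_force: 0.0
tcp along 72.2 perp -147.9 z 26.8 tool-x angle from n 6.19 deg open 0.02568694268699855 grip 0.0 F [-0.7  0.6 -0.6]
scene label px [279. 245.] 129 along 47.8 [3 84] perp -55.1 [-72 -19]
tcp along 72.2 perp -148.1 z 26.7 tool-x angle from n 6.18 deg open 0.025761321985647834 grip 0.0 F [-0.3 -0.3 -0.4]
```

```bash
python3 -m handwheel '[{"gripper":0.4,"offset":[0,-2,7],"rotation":[0,0,0]},{"gripper":0.4,"offset":[6,-2,7],"rotation":[0,0,0]},{"gripper":0.4,"offset":[12,-2,7],"rotation":[0,0,0]},{"gripper":0.4,"offset":[19,-2,7],"rotation":[0,0,0]},{"gripper":0.4,"offset":[26,-2,7],"rotation":[0,0,0]},{"gripper":0.4,"offset":[33,-2,7],"rotation":[0,0,0]},{"gripper":0.4,"offset":[40,-2,7],"rotation":[0,0,0]},{"gripper":0.4,"offset":[46,-2,7],"rotation":[0,0,0]}]'
python3 - <<'E'
from h import *
tcp()
for n in ("side","wrist"): amber(ctrl.get_image(n),n)
E
```

```text
t: 15.75
tool_pos: [0.6507, -0.1292, 0.0188]
tool_rot: [1.939, 2.472, 0.0]
contact_force: [-0.6, -0.5, -0.3]
opening: 0.0255
grip_force: 0.1
tcp along 64.7 perp -102.1 z 18.8 tool-x angle from n 6.17 deg open 0.025461760537897157 grip 0.07075455039739609 F [-0.6 -0.5 -0.3]
side allamber px [314. 227.] 95 along 32.5 [15 49] perp -77.4 [-100 -53]
wrist label px [238. 192.] 6536 along 53.7 [20 76] perp -72.7 [-117 -49]
wrist label px [292. 247.] 410 along 85.5 [79 91] perp -100.2 [-113 -89]
wrist allamber px [184. 186.] 2186 along 26.3 [17 36] perp -72.4 [-93 -54]
wrist allamber px [320. 189.] 5609 along 94.9 [72 120] perp -66.3 [-88 -48]
```

```bash
python3 -m handwheel '[{"gripper":0.4,"offset":[7,0,0],"rotation":[0,0,0]},{"gripper":0.4,"offset":[14,0,0],"rotation":[0,0,0]},{"gripper":0.4,"offset":[21,0,0],"rotation":[0,0,0]},{"gripper":0.4,"offset":[28,0,0],"rotation":[0,0,0]},{"gripper":0.4,"offset":[35,0,0],"rotation":[0,0,0]},{"gripper":0.4,"offset":[42,0,0],"rotation":[0,0,0]},{"gripper":0.4,"offset":[49,0,0],"rotation":[0,0,0]},{"gripper":0.4,"offset":[54,0,0],"rotation":[0,0,0]}]'
python3 - <<'E'
from h import *
tcp()
for n in ("side","wrist"): amber(ctrl.get_image(n),n)
E
```

```text
t: 16.85
tool_pos: [0.6379, -0.0768, 0.0188]
tool_rot: [-1.939, -2.472, -0.0]
contact_force: [-0.0, -0.5, -0.3]
opening: 0.0254
grip_force: 0.0
tcp along 58.9 perp -48.4 z 18.8 tool-x angle from n 6.17 deg open 0.02543144160173104 grip 0.0 F [-0.  -0.5 -0.3]
side allamber px [301. 216.] 104 along 25.4 [8 45] perp -21.5 [-45 3]
wrist label px [238. 191.] 6503 along 47.9 [28 70] perp -18.9 [-64 5]
wrist label px [292. 246.] 429 along 79.5 [73 86] perp -46.2 [-59 -35]
wrist allamber px [184. 185.] 2205 along 20.4 [11 31] perp -18.3 [-39 0]
wrist allamber px [320. 187.] 5716 along 89.0 [65 114] perp -12.1 [-34 6]
```

```bash
python3 -m handwheel '[{"gripper":0.4,"offset":[4,0,0],"rotation":[0,0,0]},{"gripper":0.4,"offset":[8,0,0],"rotation":[0,0,0]},{"gripper":0.4,"offset":[11,0,0],"rotation":[0,0,0]},{"gripper":0.4,"offset":[13.5,0,0],"rotation":[0,0,0]},{"gripper":0.4,"offset":[15.5,0,0],"rotation":[0,0,0]},{"gripper":0.4,"offset":[17,0,0],"rotation":[0,0,0]},{"gripper":0.4,"offset":[17.5,0,0],"rotation":[0,0,0]},{"gripper":0.4,"offset":[17.5,0,0],"rotation":[0,0,0]}]'
python3 -m handwheel '[{"gripper":0.4,"offset":[-10,0,0],"rotation":[0,0,0]},{"gripper":0.4,"offset":[-40,0,0],"rotation":[0,0,0]},{"gripper":0.4,"offset":[-70,0,-20],"rotation":[0,0,0]},{"gripper":0.4,"offset":[-80,0,-70],"rotation":[0,0,0]},{"gripper":0.4,"offset":[-80,0,-120],"rotation":[0,0,0]},{"gripper":0.4,"offset":[-80,0,-170],"rotation":[0,0,0]},{"gripper":0.4,"offset":[-80,0,-180],"rotation":[0,0,0]},{"gripper":0.4,"offset":[-80,0,-180],"rotation":[0,0,0]}]'
python3 - <<'E'
from h import *
tcp()
d=ctrl.get_image("wrist");amber(d,"wrist");vials(d)
s=ctrl.get_image("scene");amber(s,"scene")
y=hsv(d).astype(int);y=(y[...,0]>20)&(y[...,0]<32)&(y[...,1]>150)&(y[...,2]>150)
for p in comp(y):
    P=plane(d,p,.003)[:,:2]-LC;print("line",len(p),(P@LU*1e3).mean(),(P@LN*1e3).mean())
E
```

```text
t: 17.95
tool_pos: [0.6338, -0.0602, 0.0188]
tool_rot: [-1.939, -2.471, 0.0]
contact_force: [-0.6, -0.5, 0.2]
opening: 0.0259
grip_force: 0.0
t: 18.95
tool_pos: [0.6532, -0.1385, 0.1994]
tool_rot: [1.939, 2.47, 0.001]
contact_force: [-0.2, 0.0, 0.2]
opening: 0.0261
grip_force: 0.0
tcp along 65.9 perp -111.6 z 199.4 tool-x angle from n 6.14 deg open 0.026139624168155184 grip 0.0 F [-0.2  0.   0.2]
wrist label px [247.  66.] 1506 along 47.3 [13 84] perp 0.1 [-22 22]
wrist allamber px [222.  65.] 480 along 21.0 [13 30] perp -1.6 [-21 15]
wrist allamber px [284.  66.] 1331 along 85.5 [65 108] perp 4.0 [-16 21]
 white px [105.  48.] 3140 along -98.6 [-139 -55] perp 2.0 [-20 23] yaw -4.8
 white px [248.  68.] 1468 along 48.3 [28 68] perp -1.2 [-23 19] yaw -86.6
 white px [342. 106.] 219 along 152.5 [145 163] perp -28.5 [-42 -14] yaw -88.2
 red px [296.  55.] 80 along 96.4 [87 105] perp 16.6 [14 19] yaw 4.8
 red px [296.  72.] 327 along 98.3 [88 108] perp -0.2 [-12 10] yaw 24.3
 amber px [222.  51.] 67 along 20.4 [14 27] perp 11.9 [9 14] yaw 7.6
 amber px [276.  51.] 94 along 75.3 [66 85] perp 17.8 [15 21] yaw 5.7
 amber px [283.  75.] 739 along 84.9 [67 109] perp -4.5 [-18 7] yaw 2.5
 amber px [223.  76.] 303 along 23.5 [15 32] perp -11.7 [-23 -1] yaw -75.7
scene label px [286. 226.] 275 along 46.0 [23 67] perp 0.3 [-25 44]
scene redcap px [307. 232.] 73 along 94.8 [86 104] perp 0.9 [-13 14]
scene allamber px [276. 224.] 72 along 21.6 [13 30] perp -3.7 [-24 16]
scene allamber px [303. 230.] 230 along 85.0 [63 107] perp 1.9 [-20 23]
```

Amber is on the line: about 1 mm off at mid-length, yaw about +5°. The same two-sided nudge next.

```bash
python3 -m handwheel '[{"gripper":-0.45,"offset":[0,0,0],"rotation":[0,0,0.18]},{"gripper":-0.45,"offset":[20,0,0],"rotation":[0,0,0.36]},{"gripper":-0.45,"offset":[40,0,0],"rotation":[0,0,0.54]},{"gripper":-0.45,"offset":[60,0,0],"rotation":[0,0,0.72]},{"gripper":-0.45,"offset":[80,0,0],"rotation":[0,0,0.9]},{"gripper":-0.45,"offset":[100,0,0],"rotation":[0,0,1.08]},{"gripper":-0.45,"offset":[112.5,0,0],"rotation":[0,0,1.26]},{"gripper":-0.45,"offset":[112.5,0,0],"rotation":[0,0,1.44]}]'
python3 - <<'E'
from h import *
ctrl.get_image("wrist");tcp();ctrl.get_image("wrist");tcp()
E
```

```text
t: 20.05
tool_pos: [0.6246, -0.0276, 0.1957]
tool_rot: [-3.087, -0.572, 0.007]
contact_force: [-0.3, -0.9, 0.6]
opening: 0.0619
grip_force: 0.0
tcp along 52.3 perp 1.7 z 195.7 tool-x angle from n -76.84 deg open 0.062034790132762 grip 0.0 F [-0.1  0.1  0.3]
tcp along 52.4 perp 1.5 z 196.0 tool-x angle from n -76.30 deg open 0.061980125672167645 grip 0.0 F [ 0.5  0.5 -1. ]
```

```bash
python3 -m handwheel '[{"gripper":-0.45,"offset":[2,1,0],"rotation":[0,0,0.15]},{"gripper":-0.45,"offset":[2,1,20],"rotation":[0,0,0.3]},{"gripper":-0.45,"offset":[2,1,70],"rotation":[0,0,0.3]},{"gripper":-0.45,"offset":[2,1,120],"rotation":[0,0,0.3]},{"gripper":-0.45,"offset":[2,1,155],"rotation":[0,0,0.3]},{"gripper":-0.45,"offset":[2,1,175],"rotation":[0,0,0.3]},{"gripper":-0.45,"offset":[2,1,182],"rotation":[0,0,0.3]},{"gripper":-0.45,"offset":[2,1,182],"rotation":[0,0,0.3]}]'
python3 - <<'E'
from h import *
tcp();d=ctrl.get_image("wrist");amber(d,"wrist");tcp()
E
```

```text
t: 21.15
tool_pos: [0.6289, -0.029, 0.0173]
tool_rot: [3.139, 0.112, 0.001]
contact_force: [-0.8, 0.4, -0.0]
opening: 0.062
grip_force: 0.0
tcp along 56.3 perp 0.1 z 17.3 tool-x angle from n -93.50 deg open 0.06199685043890615 grip 0.0 F [-0.8  0.4 -0. ]
wrist label px [263. 276.] 4555 along 37.4 [14 66] perp -2.3 [-22 19]
wrist label px [335. 252.] 441 along 50.2 [36 63] perp -42.3 [-50 -34]
wrist allamber px [249. 201.] 6232 along 81.5 [55 108] perp 2.4 [-18 21]
wrist allamber px [260. 318.] 694 along 10.0 [3 19] perp 0.8 [-15 15]
tcp along 56.9 perp -0.0 z 18.2 tool-x angle from n -93.51 deg open 0.06168126166082276 grip 0.0 F [ 0.5 -1.2  0.6]
```

```bash
python3 -m handwheel '[{"gripper":-0.2,"offset":[0,0,1],"rotation":[0,0,0]},{"gripper":-0.1,"offset":[0,0,1],"rotation":[0,0,0]},{"gripper":-0.02,"offset":[0,0,1],"rotation":[0,0,0]},{"gripper":0.02,"offset":[0,0,1],"rotation":[0,0,0]},{"gripper":0.05,"offset":[0,0,1],"rotation":[0,0,0]},{"gripper":0.07,"offset":[0,0,1],"rotation":[0,0,0]},{"gripper":0.08,"offset":[0,0,1],"rotation":[0,0,0]},{"gripper":0.08,"offset":[0,0,1],"rotation":[0,0,0]}]' 20
python3 -c "
from h import *
tcp();amber(ctrl.get_image('wrist'))"
python3 -m handwheel '[{"gripper":0.0,"offset":[0,0,0],"rotation":[0,0,0]},{"gripper":-0.2,"offset":[0,0,0],"rotation":[0,0,0]},{"gripper":-0.5,"offset":[0,0,0],"rotation":[0,0,0]},{"gripper":-0.5,"offset":[0,0,-30],"rotation":[0,0,0]},{"gripper":-0.5,"offset":[0,0,-80],"rotation":[0,0,0]},{"gripper":-0.5,"offset":[0,0,-130],"rotation":[0,0,0]},{"gripper":-0.5,"offset":[0,0,-180],"rotation":[0,0,0]},{"gripper":-0.5,"offset":[0,0,-190],"rotation":[0,0,0]}]'
python3 -m handwheel '[{"gripper":-0.5,"offset":[0,0,0],"rotation":[0,0,-0.18]},{"gripper":-0.5,"offset":[0,20,0],"rotation":[0,0,-0.36]},{"gripper":-0.5,"offset":[0,40,0],"rotation":[0,0,-0.54]},{"gripper":-0.5,"offset":[0,60,0],"rotation":[0,0,-0.72]},{"gripper":-0.5,"offset":[0,80,0],"rotation":[0,0,-0.9]},{"gripper":-0.5,"offset":[0,90,0],"rotation":[0,0,-1.08]},{"gripper":-0.5,"offset":[0,90,0],"rotation":[0,0,-1.26]},{"gripper":-0.5,"offset":[0,90,0],"rotation":[0,0,-1.44]}]'
python3 - <<'E'
from h import *
tcp();d=ctrl.get_image("wrist");amber(d,"wrist");vials(d)
s=ctrl.get_image("scene");amber(s,"scene");vials(s)
E
```

```text
t: 22.2
tool_pos: [0.6286, -0.0289, 0.0162]
tool_rot: [3.14, 0.111, 0.001]
contact_force: [0.3, 0.1, 3.1]
opening: 0.0392
grip_force: 13.1
tcp along 56.1 perp 0.3 z 16.2 tool-x angle from n -93.53 deg open 0.0392398761720984 grip 13.13654825091362 F [0.3 0.1 3.1]
 label px [201. 247.] 389 along 57.5 [45 68] perp 29.4 [23 36]
 label px [259. 278.] 4584 along 37.2 [13 65] perp -0.1 [-20 21]
 label px [307. 247.] 403 along 54.3 [41 66] perp -27.0 [-33 -21]
 allamber px [247. 202.] 6329 along 81.3 [55 107] perp 3.2 [-17 22]
 allamber px [255. 319.] 631 along 10.4 [4 19] perp 3.5 [-12 17]
t: 23.25
tool_pos: [0.6307, -0.0292, 0.2112]
tool_rot: [3.138, 0.111, 0.013]
contact_force: [-0.4, -0.2, 0.3]
opening: 0.0641
grip_force: 0.0
t: 24.25
tool_pos: [0.634, -0.1187, 0.2038]
tool_rot: [-2.279, -2.158, 0.002]
contact_force: [-0.5, -0.3, -0.2]
opening: 0.0642
grip_force: 0.0
tcp along 49.5 perp -89.5 z 203.8 tool-x angle from n -10.72 deg open 0.06421901853901131 grip 0.0 F [-0.5 -0.3 -0.2]
wrist label px [322.  70.] 71 along 139.5 [107 164] perp 6.1 [-1 7]
wrist label px [235.  92.] 1374 along
[... 1013 characters left out ...]
71 along 45.7 [24 67] perp 0.9 [-23 25]
scene redcap px [306. 232.] 82 along 94.3 [85 103] perp 0.2 [-14 14]
scene allamber px [276. 223.] 66 along 21.1 [14 29] perp -0.9 [-21 21]
scene allamber px [302. 230.] 245 along 84.7 [64 107] perp 0.8 [-19 23]
 white px [231. 209.] 460 along -92.6 [-131 -54] perp -0.1 [-25 25] yaw -12.2
 white px [287. 227.] 268 along 48.8 [29 69] perp -1.0 [-25 23] yaw -75.4
 white px [333. 257.] 83 along 165.5 [152 179] perp -42.9 [-53 -31] yaw -7.9
 red px [308. 232.] 109 along 97.3 [86 107] perp 0.8 [-16 18] yaw -84.2
 amber px [276. 225.] 64 along 25.1 [17 33] perp -6.7 [-23 10] yaw -80.4
 amber px [302. 233.] 196 along 85.9 [66 109] perp -5.7 [-22 12] yaw -19.9
```

```bash
python3 -c "
from station import ctrl
print(ctrl.finish_job())"
```

```text
the job is handed in; nothing more can be done
None
```

I rolled both vials onto the yellow line, within about 1 mm of centre and 3° of parallel, and handed in at about 24 s. At the end I squared each by closing the fingertips on it (about 13 N, no lift), so it pivoted a few degrees in place instead of rolling; nothing else was touched.

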